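Lock the turn plate with its pin

ROBOT

A 6-joint arm with a two-finger parallel gripper is mounted at the origin on a cart in front of the work surface, level with it; the furniture and walls round the work are solid. World frame = base frame: x ahead of the robot, y to its left, z up, the work surface at z = 0. Lengths are in m, angles in rad, forces in N, time in s.
With the tool pointing down it reaches from about 0.4 to 0.825 m from the base axis. Payload 7 kg.
Tool frame: the origin (TCP) lies between the finger pads; the fingertips stand 8 mm ahead of it and the grasp point (between the pads) lies 11 mm behind it (arm.finger_overhang is the distance from the TCP to the fingertips, in m); z points along the fingers, y is the line along which they close (so a half turn about z gives the same grasp; the last joint's range is limited). The gripper opens to 88 mm and grips with 3 to 60 N. Pads are 19 mm wide; open, the fingers measure 130 mm over their backs; the gripper's body (78 mm by 193 mm) begins 47 mm behind the grasp point.
Start: joints at [-0.866, 0.359, 0.012, 0, -1.224, -0.288], TCP at [0.273, -0.617, 0.235] pointing down, gripper open.
Joint ranges: [-3.07, 3.07], [-1.43, 2.12], [-1.02, 1.25], [-3.03, 1.67], [-3.05, -0], [-3.03, 3.03]. Speed limits (rad/s): [2.39, 2.39, 3.01, 3.14, 3.14, 3.14].

INTERFACE

Orientations are given as [roll, pitch, yaw] about the fixed x, y, z axes, in that order (R = Rz(yaw) Ry(pitch) Rx(roll)).
In Python, from station import arm gives the robot as it stands.
- The arm moves only by the tool move_arm, never from a script. Its argument "rows" is text: rows parted by semicolons, each of 7 numbers parted by spaces: the turn, a rotation vector about the tool's x, y, z in degrees, then the shift along the tool's x, y, z in m, then the finger opening in m, from 0 to 0.0876. A call has 1 to 8 rows; each row shifts and turns the commanded pose from where the row before left it, along the tool's axes as they then stand; what a row does not reach is not made up. A row lasts 1/8 s, in which the tool goes at most 62.5 mm and 10.7 degrees, less where a joint would pass 70% of its speed; a pose out of reach is approached as far as the arm can. A call is refused whole if a number of a shift passes 0.0625 or a number of a turn 10.7, either way. A call with a gripper value outside its range is refused whole. The fingers move at their own pace and stop on an object; "squeeze" is the grip in N (left out, the last holds). Time passes only in rows, so rows that do not move let the fingers close. It gives the time, the measured TCP pose, the force, the opening and the grip force at its end, in the units of the state.
- arm.get_state(): the state, without advancing time (a new reading comes with each control period).
- arm.grab_frame(name): name is "side" or "top"; returns (picture, depth): 400x640x3 uint8, blue, green, red; 400x640 float32, m along the optical axis (not along the pixel's ray), 0 where there is no reading.
- arm.camera_model(name): a dict with "mtx" (3x3 intrinsics, pixels), "camera_from_world" (4x4, takes a point from world to camera coordinates). Camera axes: x right, y down, z forward; pixel columns grow to the right and rows downward; lengths in m; the calibration is good to about 2 mm. A picture is of the moment at which its call begins. camera_model takes no time and is no camera call.
- arm.job_done(): hands the job in; it is judged then, once.
The state is a dict: "t": time; "q": joint angles; "qd": joint speeds; "joint_efforts": joint torques, N m; "eef_pos": TCP position; "ee_rot": TCP orientation; "force": force on the tool from outside, world axes, zero at the start; "moment": the same for the moment, N m; "width": finger opening in m; "gripper_force": force on a finger pad.
Only numpy, scipy, OpenCV 4.12 (cv2) and the standard library are available. Lean on these libraries where they do the work, as an engineer would, in place of code of your own. Each camera call takes 0.05 s, during which the arm holds its last target. There are 200 camera calls.

TASK

Lock the turn plate: turn its top by the black post until the slotted lug stands squarely between the two ears of the steel fork, then take the lock pin from its holder and lower it, in hand, through the upper ear, the lug and the lower ear until its collar rests on the fork. Find the holes by feel: do not force or drop the pin, let go only when it is home, and leave the pliers and the paste tin where they are.

Things in the scene. Friction and masses are not known exactly. Their poses are not given: they have to be found in the camera images.
- turnplate: Wheel-alignment turn plate, fixed: round dark base 180 mm across, 6 mm thick, grey drum, aluminium top 160 mm across (z 42 to 50 mm), and a base tongue 70 mm wide along its -x that carries a fixed steel fork. Origin: centre of the underside, on the turning axis; z up. Pin against turn plate (fork and lug too) must stay under 40 N, and the pin slower than 0.3 m/s in the fork.
- fork_middle (a point): A point of the base, 125 mm from the turning axis along its -x, level with the top of the upper ear (z 76 mm). The fork was bolted down anywhere along the tongue and is not measured: its hole axis is at y = 0 of the base, but 0 to 15 mm nearer to or farther from the turning axis than this point. Feel for it: near the hole the ear is solid, 42 mm wide, 32 mm inward and 47 mm outward of the hole.
- lug (a point): Middle of the slot in the lug of the turning top, 125 mm from the turning axis, on the lug's upper face (z 50 mm; lug 8 mm thick, 39 mm wide). The slot is 13 mm wide and runs radially from 102 to 148 mm from the turning axis. The fork's ears lie above and below the lug: upper z 66 to 76 mm, lower z 20 to 30 mm, holes 11.4 mm round with 1 mm chamfer, in line; a web joins them at the outer end.
- turn (a joint): Angle of the turn plate's top, rad: 0 = lug along the base's -x, its slot centred under the fork's holes; positive = turned counterclockwise seen from above. It starts at 0.35 to 0.7, turns from -0.2 to 0.85, and stays where it is left (friction about 0.2 N m).
- post (a point): Centre of the upper end of the black upright post that turns the top: 16 mm diameter, 52 mm tall (its foot is on the top at z = 50 mm, with a 24 mm wide, 5 mm high flange; this point is at z = 102 mm), 55 mm from the turning axis, a quarter turn clockwise from the lug (along the base's +y when the angle is 0).
- pin: Steel lock pin, loose, upright in its holder, 90 g, 106 mm long. Origin: centre of the lower end of its nose; z runs up along the pin. Blunt nose: 9.4 mm diameter over the first 2 mm, then shank 10 mm diameter up to 66 mm, collar 24 mm diameter from 66 to 70 mm, black round grip 18 mm diameter from 70 to 106 mm. When home the collar's underside rests on the upper ear, the nose 10 mm above the bench.
- pin_holder: Black block, fixed, 50 x 50 mm and 40 mm tall, with a 13.5 mm upright hole in which the pin stands loosely, its nose 6 mm above the bench and its collar 32 mm above the block. Origin: centre of the underside.
- weight_pliers: Loose pliers with red handles, 162 x 65 x 18 mm, lying flat; a bystander. Origin: centre of the underside.
- paste_tin: Loose green round tin, 70 mm across, 60 mm tall; a bystander. Origin: centre of the underside.
Things that resemble listed ones, but are neither listed nor needed, are in the scene too. Leave any blue look-alike of the pin alone.

How it is judged:
On the way, in this order (a step that is already met when the one before it is completed fails the run):
1. the top is turned until its slot is in line with the fork (value of joint turn between -0.06 and 0.06 rad), for 0.2 s.
2. the pin is through the upper ear and enters the lug (x of pin in the frame of turnplate between -0.144 and -0.106 m and y of pin in the frame of turnplate between -0.004 and 0.004 m and z of pin in the frame of turnplate below 0.052 m), for 0.05 s.
At the end, for the whole second after the job is handed in: The pin stands upright (within 0.12 rad) through upper ear, lug slot and lower ear, its collar within 2.5 mm of the upper ear, at rest and released; the top's angle is within 0.06 rad of 0; pliers and tin are within 20 mm of where they were (all of step 1 and x of pin in the frame of turnplate between -0.144 and -0.106 m and y of pin in the frame of turnplate between -0.004 and 0.004 m and z of pin in the frame of turnplate between 0.005 and 0.0125 m and angle between pin's own z axis and vertical below 0.12 rad and linear speed of pin below 0.02 m/s and distance of each of weight_pliers, paste_tin from where it was at the start of the episode below 0.02 m); the robot touches nothing.
It fails at once if the pin is pressed or knocked against the turn plate with more than 40 N (contact force between pin and turnplate above 40 N).
It fails at once if the pin drops or is driven into the fork faster than 0.3 m/s (x of pin in the frame of turnplate between -0.144 and -0.106 m and y of pin in the frame of turnplate between -0.004 and 0.004 m and z of pin in the frame of turnplate below 0.078 m and linear speed of pin above 0.3 m/s).
It fails at once if the pliers are moved (distance of weight_pliers from where it was at the start of the episode above 0.02 m).
It fails at once if the paste tin is moved (distance of paste_tin from where it was at the start of the episode above 0.02 m).
It also fails if it takes over 72 s, if anything falls off the work surface, if the arm or the gripper's body presses on something with over 40 N, if the wrist force passes 120 N, or if a joint passes its speed limit or range.

## Working session

There is one attempt and no reset: what is moved stays moved. The work goes in short steps, Python scripts to look and compute and a tool call to move; the robot and the scene stay as the last step left them, time stands still between calls to the robot, and variables do not carry over. Pictures are saved under pics/ and viewed, at most 13 in all, crops included, and the job is handed in when it is done.

Besides the shell and the picture viewer there is one more tool, called after "Emit:" as name(argument=value, ...), one argument or row to a line, values as JSON. move_arm: Moves the arm, as the interface text tells. Its arguments: {"type":"object","properties":{"rows":{"type":"string"},"squeeze":{"type":"number"}},"required":["rows"]}

```bash
mkdir -p pics; ls; python3 - <<'E'
from station import arm
import cv2,numpy as np
for n in("side","top"):
    p,d=arm.grab_frame(n); cv2.imwrite(f"pics/{n}0.png",p); np.save(f"{n}d.npy",d)
    m=arm.camera_model(n); print(n,np.array(m["mtx"]).round(1).tolist(),np.array(m["camera_from_world"]).round(3).tolist())
print(arm.get_state())
E
```

```text
pics
side [[493.4, 0.0, 317.4], [0.0, 493.4, 196.9], [0.0, 0.0, 1.0]] [[-0.879, -0.476, 0.006, 0.5], [-0.24, 0.432, -0.869, 0.195], [0.411, -0.766, -0.494, 1.122], [0.0, 0.0, 0.0, 1.0]]
top [[518.2, 0.0, 321.7], [0.0, 518.2, 198.1], [0.0, 0.0, 1.0]] [[0.018, -1.0, 0.012, 0.009], [-0.996, -0.019, -0.093, 0.568], [0.093, -0.011, -0.996, 1.78], [0.0, 0.0, 0.0, 1.0]]
{'t': 0.1, 'q': array([-8.65891734e-01,  3.59319889e-01,  1.11652847e-02, -2.94889099e-04,
       -1.22410584e+00, -2.88146532e-01]), 'qd': array([ 3.02619496e-03, -2.04080582e-03,  2.80611073e-03, -2.77753635e-05,
        6.52383334e-04, -1.02609558e-03]), 'joint_efforts': array([ 2.14809631e-06, -5.84163487e+01,  2.93754923e+01,  7.01549470e+00,
        1.02858403e-02, -4.50492473e-05]), 'eef_pos': array([ 0.27307102, -0.61683989,  0.23372228]), 'ee_rot': array([ 3.14011011e+00, -1.50300918e-04, -2.72493488e+00]), 'force': array([-0.15573192, -0.38760814,  1.02275604]), 'moment': array([-0.01301256, -0.00958671, -0.01415089]), 'gripper_force': 0.0, 'width': 0.08776947701721151}
```

View pics/top0.png

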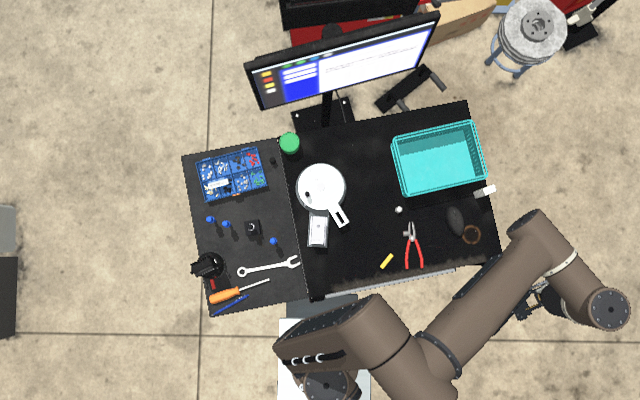

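View pics/side0.png

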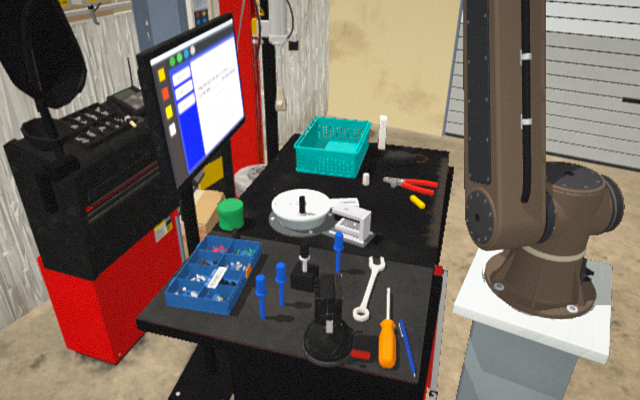

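```bash
cat > h.py <<'E'
import cv2,numpy as np
from station import arm
def cam(n):
    m=arm.camera_model(n); return np.array(m["mtx"]),np.array(m["camera_from_world"])
def ray(n,px,z):
    K,T=cam(n); R,t=T[:3,:3],T[:3,3]; c=-R.T@t
    px=np.atleast_2d(px).astype(float); d=np.c_[px,np.ones(len(px))]@np.linalg.inv(K).T@R
    return c+d*((z-c[2])/d[:,2])[:,None]
def proj(n,P):
    K,T=cam(n); q=np.atleast_2d(P)@T[:3,:3].T+T[:3,3]; q=q@K.T; return q[:,:2]/q[:,2:]
E
python3 - <<'E'
import cv2,numpy as np
from h import *
p=cv2.imread("pics/top0.png"); s=cv2.imread("pics/side0.png")
a=cv2.resize(p[155:265,230:360],None,fx=5,fy=5,interpolation=cv2.INTER_CUBIC)[:, :]
b=cv2.resize(s[180:300,230:390],None,fx=5,fy=5,interpolation=cv2.INTER_CUBIC)
cv2.imwrite("pics/ta.png",a);cv2.imwrite("pics/sb.png",b)
g=cv2.cvtColor(p,cv2.COLOR_BGR2GRAY); d=np.load("topd.npy")
hsv=cv2.cvtColor(p,cv2.COLOR_BGR2HSV)
# depth based height map
K,T=cam("top"); v,u=np.mgrid[:400,:640]
pc=np.stack([(u-K[0,2])/K[0,0]*d,(v-K[1,2])/K[1,1]*d,d],-1)
W=(pc-T[:3,3])@T[:3,:3]; np.save("W.npy",W)
for px in [(321,187),(318,230),(318,220),(340,222),(307,196),(253,228),(250,222),(289,142),(330,90),(413,245),(440,30),(260,75)]:
    print(px,p[px[1],px[0]],W[px[1],px[0]].round(3))
m=((g>190)&(W[...,2]>.03)&(W[...,2]<.065)).astype(np.uint8); m[:160]=0;m[214:]=0;m[:,:290]=0;m[:,350:]=0
c=max(cv2.findContours(m,0,cv2.CHAIN_APPROX_NONE)[0],key=cv2.contourArea)
print(cv2.boundingRect(c),ray("top",cv2.minEnclosingCircle(c)[0],.05))
E
```

```text
(321, 187) [253 253 252] [0.603 0.023 0.062]
(318, 230) [254 253 253] [0.455 0.031 0.08 ]
(318, 220) [253 252 252] [0.489 0.031 0.081]
(340, 222) [255 255 254] [ 0.487 -0.047 -0.004]
(307, 196) [68 69 66] [0.568 0.07  0.089]
(253, 228) [180 173 173] [0.458 0.25  0.076]
(250, 222) [54 51 51] [0.479 0.264 0.046]
(289, 142) [145 218 106] [0.757 0.136 0.062]
(330, 90) [164 109 105] [ 0.925 -0.001  0.123]
(413, 245) [37 32 32] [ 0.411 -0.305 -0.003]
(440, 30) [ 82 105 119] [ 1.477 -0.558 -0.646]
(260, 75) [ 81 103 113] [0.878 0.204 0.402]
(298, 164, 46, 50) [[0.58959526 0.01171409 0.05      ]]
```

View pics/ta.png

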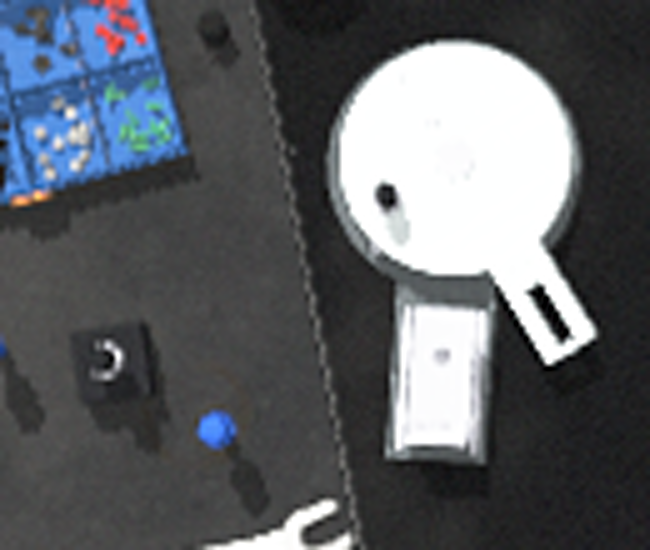

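View pics/sb.png

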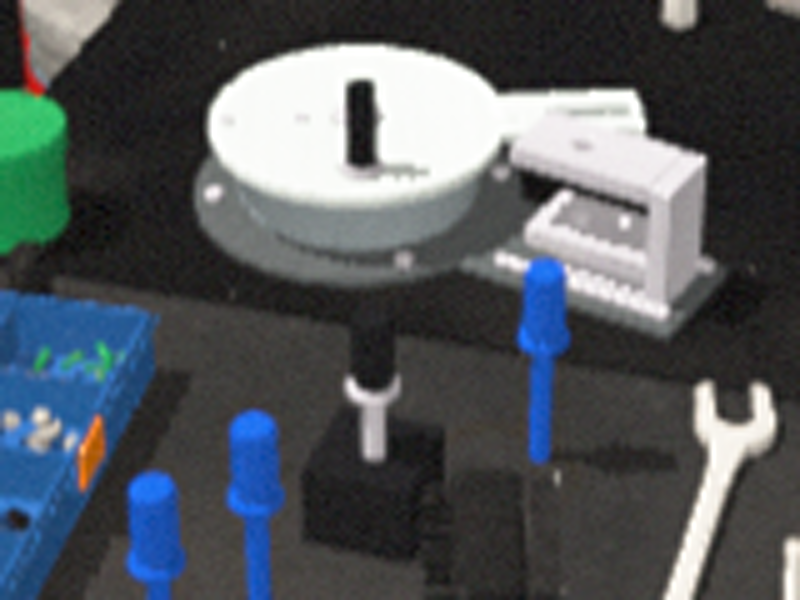

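```bash
cat > meas.py <<'E'
from h import *
from scipy.optimize import least_squares
p=cv2.imread("pics/top0.png"); s=cv2.imread("pics/side0.png"); F=8
def up(i,x0,y0,x1,y1): return cv2.resize(i[y0:y1,x0:x1],None,fx=F,fy=F,interpolation=cv2.INTER_CUBIC)
def topx(c,x0,y0): return (np.asarray(c,float).reshape(-1,2)+.5)/F-.5+[x0,y0]
def disc(n,i,box,th):
    g=cv2.cvtColor(up(i,*box),cv2.COLOR_BGR2GRAY); m=(g>th).astype(np.uint8)
    c=max(cv2.findContours(m,0,cv2.CHAIN_APPROX_NONE)[0],key=cv2.contourArea)
    P=ray(n,topx(c,*box[:2]),.05)[:,:2]
    f=lambda q:np.hypot(P[:,0]-q[0],P[:,1]-q[1])-q[2]
    r=least_squares(f,[.6,.02,.08],loss="cauchy",f_scale=.001)
    print(n,"disc",r.x.round(4),"inl",(abs(f(r.x))<.002).mean().round(2)); return r.x[:2],P
C,P=disc("top",p,(285,155,355,235),170)
C2,P2=disc("side",s,(265,183,345,240),200)
# lug: points >90mm from the centre in the top view
for n,Q,c in(("top",P,C),("side",P2,C2)):
    r=np.linalg.norm(Q-c,axis=1); L=Q[(r>.1)&(r<.17)]
    if len(L)>20:
        R=cv2.minAreaRect((L*1000).astype(np.float32)); print(n,"lug rect",np.round(R[0],1),np.round(R[1],1),R[2])
# fork holes, darkest spot of a small window
for n,i,(x,y) in(("top",p,(318,226)),("side",s,(346,209))):
    b=(x-4,y-3,x+5,y+4) ; g=cv2.cvtColor(up(i,*b),cv2.COLOR_BGR2GRAY).astype(float)
    w=np.clip(np.percentile(g,60)-g,0,None)**2; v,u=np.mgrid[:g.shape[0],:g.shape[1]]
    c=topx([(w*u).sum()/w.sum(),(w*v).sum()/w.sum()],*b[:2]); print(n,"hole px",c,ray(n,c,.0755).round(4))
# fork top rectangle
b=(302,213,335,252); g=cv2.cvtColor(up(p,*b),cv2.COLOR_BGR2GRAY); print("fork gray",np.percentile(g,[50,70,80,90]))
m=(g>200).astype(np.uint8); c=max(cv2.findContours(m,0,cv2.CHAIN_APPROX_NONE)[0],key=cv2.contourArea)
R=cv2.minAreaRect((ray("top",topx(c,*b[:2]),.076)[:,:2]*1000).astype(np.float32)); print("fork",R)
# post top (dark on white)
for n,i,b in(("top",p,(302,188,313,200)),("side",s,(297,193,308,215))):
    g=cv2.cvtColor(up(i,*b),cv2.COLOR_BGR2GRAY); m=(g<110).astype(np.uint8)
    c=max(cv2.findContours(m,0,cv2.CHAIN_APPROX_NONE)[0],key=cv2.contourArea); x,y,w,h=cv2.boundingRect(c)
    print(n,"post box px",topx([[x,y],[x+w,y+h]],*b[:2]).round(1).tolist())
# pin collar
b=(245,220,262,236); g=cv2.cvtColor(up(p,*b),cv2.COLOR_BGR2GRAY); m=(g>115).astype(np.uint8)
c=max(cv2.findContours(m,0,cv2.CHAIN_APPROX_NONE)[0],key=cv2.contourArea); Q=ray("top",topx(c,*b[:2]),.076)[:,:2]
h=cv2.minEnclosingCircle((Q*1000).astype(np.float32)); print("top collar",h)
b=(294,245,316,275); g=cv2.cvtColor(up(s,*b),cv2.COLOR_BGR2GRAY); m=(g>115).astype(np.uint8)
c=max(cv2.findContours(m,0,cv2.CHAIN_APPROX_NONE)[0],key=cv2.contourArea); x,y,w,hh=cv2.boundingRect(c)
print("side pin bright box",topx([[x,y],[x+w,y+hh]],*b[:2]).round(1).tolist())
for z in(.04,.072,.076,.112): print(z,proj("side",[h[0][0]/1000,h[0][1]/1000,z]).round(1), proj("top",[h[0][0]/1000,h[0][1]/1000,z]).round(1))
E
python3 meas.py
```

```text
top disc [0.6067 0.0247 0.0809] inl 0.72
side disc [0.6047 0.0271 0.0822] inl 0.59
top lug rect [499.4 -43.3] [57.9 41.2] 32.55506896972656
side lug rect [508.1 -15.8] [22.2 80.2] 25.709468841552734
top hole px [[318.1150556  225.58201432]] [[0.47   0.0307 0.0755]]
side hole px [[345.64775818 208.9838596 ]] [[0.4701 0.0323 0.0755]]
fork gray [ 90. 231. 252. 253.]
fork ((453.5273742675781, 31.827003479003906), (58.27497100830078, 97.47026062011719), 87.43399810791016)
top post box px [[304.9, 191.4], [308.9, 196.6]]
side post box px [[298.9, 195.8], [304.9, 213.2]]
top collar ((465.4626770019531, 253.69677734375), 10.901480674743652)
side pin bright box [[298.3, 254.8], [309.7, 271.7]]
0.04 [[304.  267.9]] [[253.2 226.1]]
0.072 [[303.9 256.3]] [[252.  225.7]]
0.076 [[303.9 254.8]] [[251.9 225.7]]
0.112 [[303.8 241.3]] [[250.5 225.3]]
```

The top view shows the plate centre at px (321,187), the lug lower right at (340,215), the post at (307,194) and the fork with its hole at (318,226). The holder with the pin is at (252,226). The side view agrees, with the hole at (346,209) and the collar at (304,255).

World estimates from the two views:
- axis (0.606, 0.0255)
- hole (0.470, 0.0315)
- pin (0.465, 0.254)
- turn about 0.61

I'm moving to the post now.

Emit:
move_arm(
  rows="0 0 -10.6 0 0 0 0.06;0 0 -10.6 0 0 0 0.06;0 0 -10.6 0 0 0 0.06;0 0 -10.6 0 0 0 0.06;0 0 -10.6 0 0 0 0.06;0 0 -10.6 0 0 0 0.06;0 0 0 -0.05 -0.0195 0 0.06;0 0 0 -0.05 -0.0195 0 0.06",
)

```text
t: 1.1
eef_pos: [0.3165, -0.5179, 0.2335]
ee_rot: [3.14, 0.001, -1.616]
force: [0.7, 0.8, 0.0]
width: 0.06
gripper_force: 0.0
```

Emit:
move_arm(
  rows="0 0 0 -0.05 -0.0195 0 0.06;0 0 0 -0.05 -0.0195 0 0.06;0 0 0 -0.05 -0.0195 0 0.06;0 0 0 -0.05 -0.0195 0 0.06;0 0 0 -0.05 -0.0195 0 0.06;0 0 0 -0.05 -0.0195 0 0.06;0 0 0 -0.05 -0.0195 0 0.06;0 0 0 -0.05 -0.0195 0 0.06",
)

```text
t: 2.1
eef_pos: [0.4903, -0.1245, 0.2345]
ee_rot: [3.142, 0.0, -1.615]
force: [0.7, -0.9, 1.0]
width: 0.0602
gripper_force: 0.0
```

Emit:
move_arm(
  rows="0 0 0 -0.05 -0.0193 0 0.06;0 0 0 -0.05 -0.0193 0 0.06;0 0 0 -0.05 -0.0193 0 0.06;0 0 0 -0.05 -0.0193 0 0.06;0 0 0 0 0 0.05 0.06;0 0 0 0 0 0.05 0.06;0 0 0 0 0 0 0.06",
)

```text
t: 2.98
eef_pos: [0.5731, 0.0693, 0.1309]
ee_rot: [3.134, -0.003, -1.615]
force: [0.1, 0.3, -0.0]
width: 0.06
gripper_force: 0.0
```

```bash
python3 - <<'E'
from h import *
p,d=arm.grab_frame("side")
cv2.imwrite("pics/s1.png",cv2.resize(p[140:260,230:390],None,fx=5,fy=5,interpolation=cv2.INTER_CUBIC))
print(arm.get_state()["eef_pos"])
E
```

```text
[0.57523074 0.06970515 0.13381611]
```

View pics/s1.png

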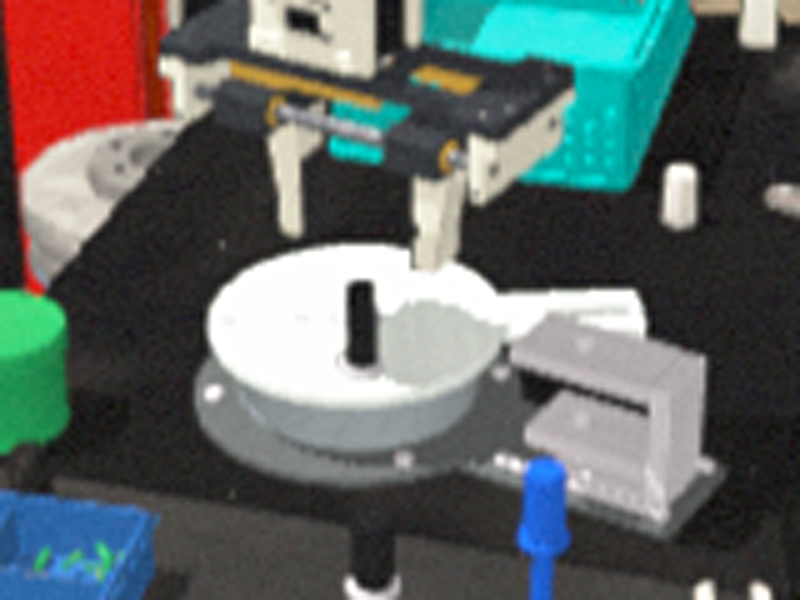

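The fingers straddle the post: tips at crop (290,230) and (430,265), post top at (360,285). Descending and closing.

Emit:
move_arm(
  rows="0 0 0 0 0 0.03 0.06;0 0 0 0 0 0.029 0.06;0 0 0 0 0 0 0.06;0 0 0 0 0 0 0.012;0 0 0 0 0 0 0.012;0 0 0 0 0 0 0.012;0 0 0 0 0 0 0.012;0 0 0 0 0 0 0.012",
  squeeze=15,
)

```text
t: 4.03
eef_pos: [0.5766, 0.0701, 0.0759]
ee_rot: [-3.14, 0.0, -1.614]
force: [6.3, -4.7, -3.8]
width: 0.0158
gripper_force: 3.2
```

Emit:
move_arm(
  rows="0 0 0 -0.0045 -0.0072 0 0.012;0 0 0 -0.0031 -0.0082 0 0.012;0 0 0 -0.0018 -0.0082 0 0.012;0 0 0 -0.0006 -0.0081 0 0.012;0 0 0 0 0 0 0.012;0 0 0 0 0 0 0.012",
)

```text
t: 4.78
eef_pos: [0.6076, 0.0801, 0.0753]
ee_rot: [3.141, 0.001, -1.615]
force: [-3.4, 7.9, 0.9]
width: 0.0153
gripper_force: 15.0
```

Emit:
move_arm(
  rows="0 0 0 0.0003 -0.003 0 0.012;0 0 0 0.0003 -0.003 0 0.012;0 0 0 0.0002 -0.002 0 0.012;0 0 0 0.0002 -0.001 0 0.012;0 0 0 0 0 0 0.012;0 0 0 0 0 0 0.012",
)

```text
t: 5.52
eef_pos: [0.6158, 0.0785, 0.0752]
ee_rot: [3.14, 0.001, -1.615]
force: [-6.0, 7.2, 3.1]
width: 0.0156
gripper_force: 15.0
```

Emit:
move_arm(
  rows="0 0 0 0 -0.001 0 0.012;0 0 0 0 -0.001 0 0.012;0 0 0 0 0 0 0.012",
)

```text
t: 5.9
eef_pos: [0.6177, 0.0784, 0.0751]
ee_rot: [3.139, 0.001, -1.615]
force: [-5.4, 5.8, 2.3]
width: 0.0154
gripper_force: 15.0
```

Emit:
move_arm(
  rows="0 0 0 0 -0.001 0 0.012;0 0 0 0 -0.001 0 0.012;0 0 0 0 0 0 0.012",
)

```text
t: 6.28
eef_pos: [0.6197, 0.0782, 0.0751]
ee_rot: [3.139, 0.001, -1.615]
force: [-6.2, 6.3, 2.2]
width: 0.0159
gripper_force: 15.0
```

Emit:
move_arm(
  rows="0 0 0 0 -0.001 0 0.012;0 0 0 0 -0.001 0 0.012;0 0 0 0 0 0 0.012",
)

```text
t: 6.65
eef_pos: [0.6203, 0.0781, 0.0751]
ee_rot: [3.137, 0.001, -1.615]
force: [-10.5, 8.0, 6.1]
width: 0.0153
gripper_force: 15.0
```

Emit:
move_arm(
  rows="0 0 0 0 -0.001 0 0.012;0 0 0 0 0 0 0.012",
)

```text
t: 6.9
eef_pos: [0.6203, 0.0781, 0.0751]
ee_rot: [3.135, 0.0, -1.615]
force: [-15.4, 9.7, 10.6]
width: 0.0159
gripper_force: 15.0
```

```bash
python3 -c "
from station import arm
s=arm.get_state();print(s['eef_pos'],s['force'],s['width'],s['ee_rot'])"
```

```text
[0.62033329 0.07814884 0.07505023] [-15.41815835   9.65094499  10.59669331] 0.0158560850903017 [ 3.13542346e+00  3.45977210e-04 -1.61530349e+00]
```

Emit:
move_arm(
  rows="0 0 0 0 0.003 0 0.012;0 0 0 -0.0005 0.003 0 0.012;0 0 0 -0.0005 0.003 0 0.012;0 0 0 -0.0005 0.003 0 0.012;0 0 0 0 0 0 0.012;0 0 0 0 0 0 0.012",
)

```text
t: 7.65
eef_pos: [0.6135, 0.0801, 0.0751]
ee_rot: [-3.139, 0.001, -1.614]
force: [5.8, 5.1, -7.9]
width: 0.0157
gripper_force: 15.0
```

Emit:
move_arm(
  rows="0 0 0 0 0.0022 0 0.012;0 0 0 0 0.002 0 0.012;0 0 0 0 0 0 0.012;0 0 0 0 0 0 0.012",
)

```text
t: 8.15
eef_pos: [0.6097, 0.0806, 0.0753]
ee_rot: [-3.139, 0.002, -1.614]
force: [6.3, 5.2, -8.1]
width: 0.0158
gripper_force: 15.0
```

Emit:
move_arm(
  rows="0 0 0 0 0.0005 0 0.012;0 0 0 0 0 0 0.012;0 0 0 0 -0.001 0 0.012;0 0 0 0 0 0 0.012",
)

```text
t: 8.65
eef_pos: [0.6094, 0.0805, 0.0753]
ee_rot: [-3.14, 0.002, -1.614]
force: [3.2, 7.4, -5.0]
width: 0.0154
gripper_force: 15.0
```

Emit:
move_arm(
  rows="0 0 0 -0.001 -0.001 0 0.012;0 0 0 0 0 0 0.012;0 0 0 0 0 0 0.03;0 0 0 0 0 0 0.05;0 0 0 0 0 0 0.06;0 0 0 0 0 -0.06 0.06;0 0 0 0 0 -0.03 0.06;0 0 0 0 0 0 0.06",
)

```text
t: 9.65
eef_pos: [0.611, 0.0805, 0.1689]
ee_rot: [-3.136, 0.002, -1.615]
force: [-0.8, 0.1, 0.2]
width: 0.0598
gripper_force: 0.0
```

```bash
python3 - <<'E'
from h import *
p,d=arm.grab_frame("side"); cv2.imwrite("pics/side1.png",p)
cv2.imwrite("pics/s2.png",cv2.resize(p[180:300,230:390],None,fx=5,fy=5,interpolation=cv2.INTER_CUBIC))
s=arm.get_state();print(s["eef_pos"],s["force"],s["ee_rot"],s["q"])
print("post exp px",proj("side",[.6093,.0804,.102]))
E
```

```text
[0.60986365 0.08026128 0.16686743] [-1.04741522 -0.25296791 -0.30211742] [-3.13931735e+00  1.19334560e-03 -1.61498308e+00] [ 4.47963281e-01  3.10361701e-01 -2.20612307e-01  2.71941275e-05
 -1.03725317e+00 -4.92165190e-01]
post exp px [[288.69715502 194.95082217]]
```

View pics/s2.png

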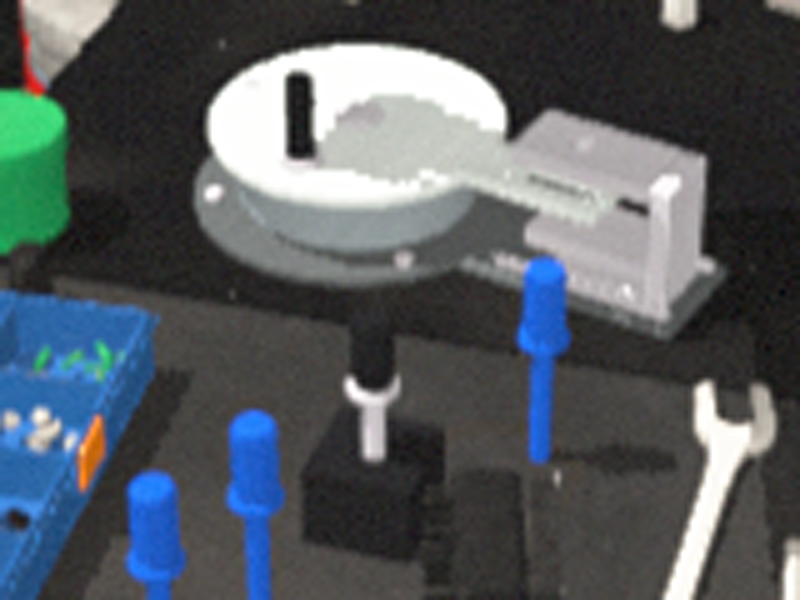

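The lug now lies between the ears, with its slot near crop (560,185) under the fork. The pin is still in its holder, with its collar at (372,388). I'll refine the pin position before grasping.

```bash
python3 - <<'E'
from h import *
from scipy.optimize import least_squares
p=cv2.imread("pics/top0.png"); s=cv2.imread("pics/side1.png"); F=8
for th in(105,130):
    b=(245,219,263,237); g=cv2.cvtColor(cv2.resize(p[b[1]:b[3],b[0]:b[2]],None,fx=F,fy=F,interpolation=cv2.INTER_CUBIC),cv2.COLOR_BGR2GRAY)
    c=max(cv2.findContours((g>th).astype(np.uint8),0,cv2.CHAIN_APPROX_NONE)[0],key=cv2.contourArea).reshape(-1,2)
    h=cv2.convexHull(c).reshape(-1,2); Q=ray("top",(c+.5)/F-.5+b[:2],.076)[:,:2]
    # outer arc: contour points with angle facing away from grip side (right/below in image)
    ctr=np.array([.463,.254])
    f=lambda q:np.hypot(*(Q-q).T)-.012
    r=least_squares(f,ctr,loss="cauchy",f_scale=.0007); print("top",th,r.x.round(4),(abs(f(r.x))<.0012).mean().round(2))
    b=(294,245,316,275); g=cv2.cvtColor(cv2.resize(s[b[1]:b[3],b[0]:b[2]],None,fx=F,fy=F,interpolation=cv2.INTER_CUBIC),cv2.COLOR_BGR2GRAY)
    m=g>th; 
    for y in range(68,150,8):
        x=np.where(m[y])[0]
        if len(x): print(round((y+.5)/F-.5+b[1],1),((x[[0,-1]]+.5)/F-.5+b[0]).round(1))
def pr(P): return proj("side",P).round(1)[0]
a=np.linspace(0,6.28,60)
for P in([.465,.254],[.463,.254],[.460,.254]):
    P=np.array(P); up=proj("side",np.c_[P[0]+.012*np.cos(a),P[1]+.012*np.sin(a),0*a+.072]); tp=proj("side",np.c_[P[0]+.012*np.cos(a),P[1]+.012*np.sin(a),0*a+.076])
    print(P,"x",tp[:,0].min().round(1),tp[:,0].max().round(1),"y top-back",tp[:,1].min().round(1),"front bottom",up[:,1].max().round(1))
b=proj("top",[.41,.185,.106]); print("blueA",ray("top",[273.2,241],.1))
E
```

```text
top 105 [0.4615 0.2634] 0.31
255.1 [298.4 309.6]
256.1 [298.1 309.7]
257.1 [298.1 309.7]
258.1 [298.3 309.6]
259.1 [298.9 309.1]
260.1 [299.9 307.9]
261.1 [301.4 306.9]
262.1 [301.8 306.7]
263.1 [301.7 306.6]
top 130 [0.4607 0.2627] 0.41
255.1 [298.8 309.3]
256.1 [298.3 309.4]
257.1 [298.3 309.4]
258.1 [298.6 309.2]
259.1 [299.2 308.4]
260.1 [300.3 307.3]
261.1 [301.9 306.6]
262.1 [302.1 306.4]
263.1 [301.9 306.4]
[0.465 0.254] x 298.6 309.5 y top-back 251.7 front bottom 259.8
[0.463 0.254] x 299.3 310.3 y top-back 252.0 front bottom 260.0
[0.46  0.254] x 300.5 311.5 y top-back 252.4 front bottom 260.4
blueA [[0.41517774 0.1786612  0.1       ]]
```

Emit:
move_arm(
  rows="0 0 0 -0.0423 0.0385 0 0.05;0 0 0 -0.0423 0.0385 0 0.05;0 0 0 -0.0423 0.0385 0 0.05;0 0 0 -0.0423 0.0385 0 0.05;0 0 0 0 0 0 0.05;0 0 0 0 0 0.03 0.05;0 0 0 0 0 0 0.05;0 0 0 0 0 0 0.05",
)

```text
t: 10.7
eef_pos: [0.4635, 0.2555, 0.1357]
ee_rot: [3.141, -0.001, -1.615]
force: [0.7, 0.6, 0.2]
width: 0.0496
gripper_force: 0.0
```

```bash
python3 - <<'E'
from h import *
p,d=arm.grab_frame("side"); q,d=arm.grab_frame("top")
a=cv2.resize(p[190:290,260:350],None,fx=5,fy=5,interpolation=cv2.INTER_CUBIC)
b=cv2.resize(q[190:260,220:290],None,fx=5,fy=5,interpolation=cv2.INTER_CUBIC)
o=np.zeros((500,800,3),np.uint8); o[:,:450]=a; o[:350,450:]=b; cv2.imwrite("pics/s3.png",o)
s=arm.get_state();print(s["eef_pos"],s["ee_rot"])
E
```

```text
[0.46367011 0.25588463 0.13625888] [-3.14090451e+00  4.78961001e-04 -1.61545764e+00]
```

View pics/s3.png

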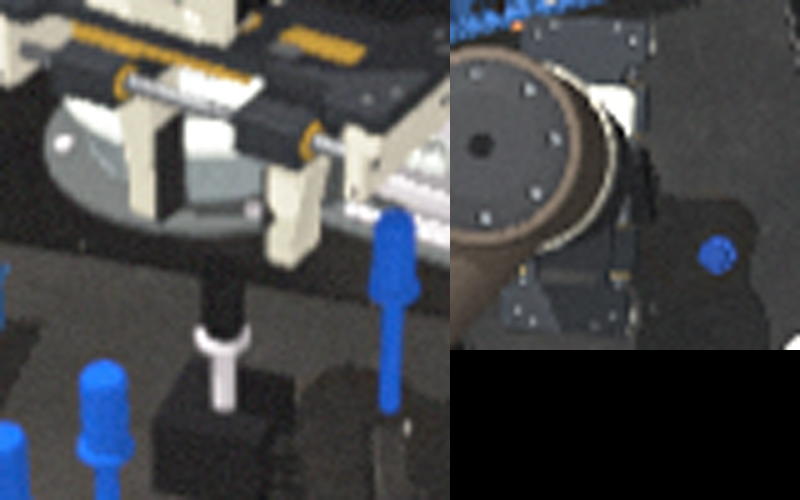

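The finger tips are at (143,215) and (285,265), either side of the grip at (222,250), so it is aligned. Descending and gripping.

Emit:
move_arm(
  rows="0 0 0 0 0 0.025 0.05;0 0 0 0 0 0.024 0.05;0 0 0 0 0 0 0.05;0 0 0 0 0 0 0.015;0 0 0 0 0 0 0.015;0 0 0 0 0 0 0.015;0 0 0 0 0 0 0.015;0 0 0 0 0 0 0.015",
  squeeze=35,
)

```text
t: 11.8
eef_pos: [0.4631, 0.2562, 0.087]
ee_rot: [-3.141, 0.0, -1.615]
force: [-1.3, -0.1, 5.0]
width: 0.0174
gripper_force: 35.0
```

Emit:
move_arm(
  rows="0 0 0 0 0 0 0.015;0 0 0 0 0 -0.02 0.015;0 0 0 0 0 -0.04 0.015;0 0 0 0 0 -0.04 0.015;0 0 0 0 0 0 0.015",
)

```text
t: 12.42
eef_pos: [0.4644, 0.2572, 0.1895]
ee_rot: [-3.138, 0.004, -1.614]
force: [1.0, 0.8, -1.4]
width: 0.0171
gripper_force: 35.0
```

Emit:
move_arm(
  rows="0 0 0 0.0563 -0.0039 0 0.015;0 0 0 0.0563 -0.0039 0 0.015;0 0 0 0.0563 -0.0039 0 0.015;0 0 0 0.0564 -0.0038 0 0.015;0 0 0 0 0 0 0.015;0 0 0 0 0 0 0.015",
)

```text
t: 13.18
eef_pos: [0.4683, 0.0299, 0.1859]
ee_rot: [3.141, -0.0, -1.616]
force: [0.9, 0.3, -0.8]
width: 0.0173
gripper_force: 35.0
```

```bash
python3 - <<'E'
from h import *
p,d=arm.grab_frame("side"); cv2.imwrite("pics/side2.png",p)
cv2.imwrite("pics/s4.png",cv2.resize(p[120:240,290:410],None,fx=5,fy=5,interpolation=cv2.INTER_CUBIC))
s=arm.get_state();print(s["eef_pos"],s["ee_rot"],s["force"])
e=s["eef_pos"]
for z in(-.081,-.015,-.011): print("exp axis px at",z,((proj("side",e+[0,0,z])-[290,120])*5).round(0), "+5mm y",((proj("side",e+[0,.005,z])-[290,120])*5).round(0))
E
```

```text
[0.46844712 0.03053381 0.18602617] [ 3.14089368e+00 -2.05555732e-04 -1.61487597e+00] [-0.01366936  0.47454317 -0.14450324]
exp axis px at -0.081 [[285. 394.]] +5mm y [[281. 398.]]
exp axis px at -0.015 [[290. 277.]] +5mm y [[285. 281.]]
exp axis px at -0.011 [[290. 269.]] +5mm y [[286. 274.]]
```

View pics/s4.png

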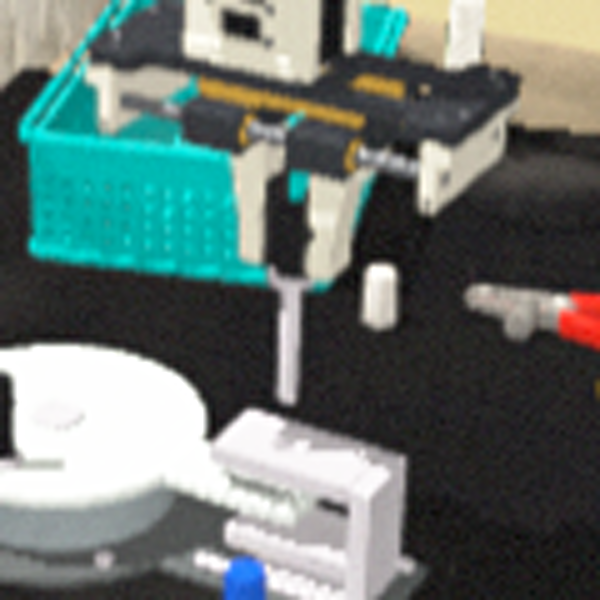

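The pin hangs upright in the hand, nose at crop (287,403) and collar at (290,283), just above the ear. The hole was at about (278,445) before the shadow covered it. Shifting about 2 mm and lowering to feel.

Emit:
move_arm(
  rows="0 0 0 -0.0016 -0.002 0.01 0.015;0 0 0 0 0 0.01 0.015;0 0 0 0 0 0.004 0.015;0 0 0 0 0 0 0.015;0 0 0 0 0 0 0.015",
)

```text
t: 13.85
eef_pos: [0.4708, 0.0319, 0.1627]
ee_rot: [-3.141, 0.0, -1.614]
force: [0.6, -0.5, -0.5]
width: 0.017
gripper_force: 35.0
```

Emit:
move_arm(
  rows="0 0 0 0 0 0.001 0.015;0 0 0 0 0 0.001 0.015;0 0 0 0 0 0.001 0.015;0 0 0 0 0 0.001 0.015;0 0 0 0 0 0 0.015",
)

```text
t: 14.48
eef_pos: [0.4706, 0.0317, 0.1585]
ee_rot: [3.141, -0.0, -1.615]
force: [-0.1, 0.2, -1.0]
width: 0.0172
gripper_force: 35.0
```

Emit:
move_arm(
  rows="0 0 0 0 0 0.001 0.015;0 0 0 0 0 0.001 0.015;0 0 0 0 0 0 0.015",
)

```text
t: 14.85
eef_pos: [0.4709, 0.0318, 0.1569]
ee_rot: [-3.141, -0.0, -1.615]
force: [-0.3, 0.6, 2.8]
width: 0.017
gripper_force: 35.0
```

Emit:
move_arm(
  rows="0 0 0 0 0 0.001 0.015;0 0 0 0 0 0.001 0.015;0 0 0 0 0 0 0.015",
)

```text
t: 15.22
eef_pos: [0.4715, 0.0318, 0.1564]
ee_rot: [-3.139, -0.0, -1.614]
force: [-3.8, -1.0, 18.1]
width: 0.0172
gripper_force: 35.1
```

Emit:
move_arm(
  rows="0 0 0 0 0 -0.001 0.015;0 0 0 0 0.001 0 0.015;0 0 0 0 0 0 0.015",
)

```text
t: 15.6
eef_pos: [0.4706, 0.0319, 0.1567]
ee_rot: [-3.139, 0.0, -1.614]
force: [-1.3, -0.4, 9.3]
width: 0.0172
gripper_force: 35.0
```

Emit:
move_arm(
  rows="0 0 0 0 0.001 0 0.015;0 0 0 0 0 0 0.015",
)

```text
t: 15.85
eef_pos: [0.4702, 0.0321, 0.1568]
ee_rot: [-3.138, 0.001, -1.614]
force: [2.1, -0.6, 6.3]
width: 0.017
gripper_force: 35.0
```

Emit:
move_arm(
  rows="0 0 0 0 0.001 0 0.015;0 0 0 0 0 0 0.015",
)

```text
t: 16.1
eef_pos: [0.4695, 0.0322, 0.1568]
ee_rot: [-3.138, 0.001, -1.614]
force: [3.5, -0.4, 6.2]
width: 0.0175
gripper_force: 35.0
```

Emit:
move_arm(
  rows="0 0 0 0 0.001 0 0.015;0 0 0 0 0 0 0.015",
)

```text
t: 16.35
eef_pos: [0.4687, 0.0324, 0.1568]
ee_rot: [-3.137, 0.001, -1.614]
force: [3.4, -1.0, 5.6]
width: 0.0175
gripper_force: 35.0
```

Emit:
move_arm(
  rows="0 0 0 0 0.001 0 0.015;0 0 0 0 0 0 0.015",
)

```text
t: 16.6
eef_pos: [0.4677, 0.0325, 0.1568]
ee_rot: [-3.137, 0.001, -1.614]
force: [3.7, -0.7, 5.0]
width: 0.0171
gripper_force: 35.0
```

Emit:
move_arm(
  rows="0 0 0 0.0015 0 0 0.015;0 0 0 0.0015 -0.001 0 0.015;0 0 0 0.0005 -0.001 0 0.015;0 0 0 0 -0.001 0 0.015;0 0 0 0 0 0 0.015",
)

```text
t: 17.23
eef_pos: [0.4693, 0.0295, 0.1565]
ee_rot: [-3.14, 0.002, -1.615]
force: [-3.0, 4.7, 10.7]
width: 0.0176
gripper_force: 35.0
```

Emit:
move_arm(
  rows="0 0 0 0 -0.001 0 0.015;0 0 0 0 -0.001 0 0.015;0 0 0 0 0 0 0.015",
)

```text
t: 17.6
eef_pos: [0.4702, 0.0289, 0.1564]
ee_rot: [3.141, 0.001, -1.615]
force: [-5.7, 3.8, 13.5]
width: 0.0176
gripper_force: 35.1
```

Emit:
move_arm(
  rows="0 0 0 0 -0.001 0 0.015;0 0 0 0 -0.001 0 0.015;0 0 0 0 0 0 0.015",
)

```text
t: 17.98
eef_pos: [0.4713, 0.0281, 0.1562]
ee_rot: [3.14, -0.0, -1.615]
force: [-8.2, 2.8, 15.3]
width: 0.0174
gripper_force: 35.2
```

Emit:
move_arm(
  rows="0 0 0 0 -0.001 -0.0008 0.015;0 0 0 0 -0.001 0 0.015;0 0 0 0 0 0 0.015",
)

```text
t: 18.35
eef_pos: [0.4734, 0.028, 0.1565]
ee_rot: [3.14, -0.0, -1.615]
force: [-4.9, 1.9, 9.5]
width: 0.0175
gripper_force: 35.0
```

Emit:
move_arm(
  rows="0 0 0 0 -0.001 0 0.015;0 0 0 0 -0.001 0 0.015;0 0 0 0 0 0 0.015",
)

```text
t: 18.73
eef_pos: [0.4745, 0.0275, 0.1563]
ee_rot: [3.138, -0.001, -1.615]
force: [-7.6, 1.5, 12.0]
width: 0.0175
gripper_force: 35.2
```

Emit:
move_arm(
  rows="0 0 0 -0.002 0 0 0.015;0 0 0 -0.0015 0.001 0 0.015;0 0 0 0 0.001 0 0.015;0 0 0 0 0.001 0 0.015;0 0 0 0 0 0 0.015",
)

```text
t: 19.35
eef_pos: [0.4728, 0.0306, 0.1566]
ee_rot: [3.14, -0.002, -1.615]
force: [-2.5, -3.3, 7.7]
width: 0.0174
gripper_force: 35.0
```

Emit:
move_arm(
  rows="0 0 0 0 0.001 0 0.015;0 0 0 0 0.001 0 0.015;0 0 0 0 0 0 0.015",
)

```text
t: 19.73
eef_pos: [0.4718, 0.0313, 0.1567]
ee_rot: [-3.141, -0.001, -1.615]
force: [0.5, -3.2, 5.5]
width: 0.0177
gripper_force: 35.0
```

Emit:
move_arm(
  rows="0 0 0 0 0.001 0 0.015;0 0 0 0 0.001 0 0.015;0 0 0 0 0 0 0.015",
)

```text
t: 20.1
eef_pos: [0.4703, 0.0321, 0.1567]
ee_rot: [-3.14, 0.001, -1.615]
force: [3.3, -2.5, 4.0]
width: 0.0172
gripper_force: 35.0
```

Emit:
move_arm(
  rows="0 0 0 0 0 -0.003 0.015;0 0 0 0 0 0 0.015;0 0 0 0 0 0 0.015",
)

```text
t: 20.48
eef_pos: [0.4691, 0.0318, 0.1589]
ee_rot: [3.14, -0.0, -1.615]
force: [0.5, 0.1, -0.7]
width: 0.017
gripper_force: 35.0
```

```bash
python3 - <<'E'
from h import *
p,d=arm.grab_frame("side"); cv2.imwrite("pics/side3.png",p)
s1=cv2.imread("pics/side1.png")
F=8
a=cv2.resize(p[185:235,325:375],None,fx=F,fy=F,interpolation=cv2.INTER_CUBIC)
b=cv2.resize(s1[185:235,325:375],None,fx=F,fy=F,interpolation=cv2.INTER_CUBIC)
cv2.imwrite("pics/s5.png",np.hstack([a,b]))
e=arm.get_state()["eef_pos"]; print(e)
print(((proj("side",[e+[0,0,-.081],e+[0,0,-.015]])-[325,185]+.5)*F).round(0).tolist())
E
```

```text
[0.46921367 0.0318015  0.15895302]
[[173.0, 189.0], [180.0, 6.0]]
```

View pics/s5.png

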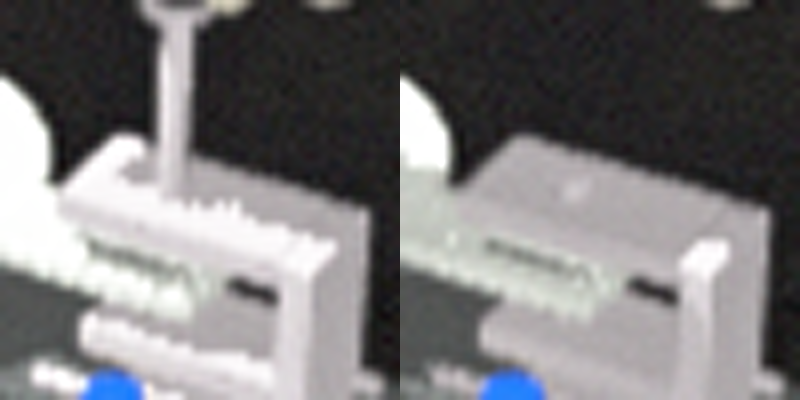

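The pin nose is at crop (175,190), 2 mm up. The hole in the unshadowed right half is at about (575,190). So the hole lies about 3 mm toward -y and 1.5 mm toward +x of the pin. Dragging makes the nose lag, so I'll peck instead.

Emit:
move_arm(
  rows="0 0 0 0.0027 -0.0016 0 0.015;0 0 0 0 0 0.002 0.015;0 0 0 0 0 0.0015 0.015;0 0 0 0 0 0 0.015",
)

```text
t: 21.02
eef_pos: [0.4715, 0.029, 0.1565]
ee_rot: [-3.141, -0.0, -1.614]
force: [-1.4, 0.6, 6.6]
width: 0.017
gripper_force: 35.0
```

Emit:
move_arm(
  rows="0 0 0 0 0 -0.003 0.015;0 0 0 0 -0.0018 0 0.015;0 0 0 0 0 0.002 0.015;0 0 0 0 0 0.001 0.015;0 0 0 0 0 0 0.015",
)

```text
t: 21.65
eef_pos: [0.4734, 0.029, 0.1566]
ee_rot: [-3.141, -0.0, -1.614]
force: [-2.3, 0.1, 8.6]
width: 0.0172
gripper_force: 35.0
```

Emit:
move_arm(
  rows="0 0 0 0 0 -0.003 0.015;0 0 0 0.0018 0.001 0 0.015;0 0 0 0 0 0.002 0.015;0 0 0 0 0 0.001 0.015;0 0 0 0 0 0 0.015",
)

```text
t: 22.28
eef_pos: [0.472, 0.0271, 0.1563]
ee_rot: [-3.141, -0.0, -1.615]
force: [-1.5, -0.3, 5.1]
width: 0.0173
gripper_force: 35.0
```

z is dipping at (.472, .0271), so the pin is at the chamfer edge. Continuing that way.

Emit:
move_arm(
  rows="0 0 0 0 0 -0.003 0.015;0 0 0 0.0012 0.0012 0 0.015;0 0 0 0 0 0.002 0.015;0 0 0 0 0 0.001 0.015;0 0 0 0 0 0 0.015",
)

```text
t: 22.9
eef_pos: [0.4705, 0.026, 0.1556]
ee_rot: [3.141, -0.0, -1.615]
force: [-0.4, -0.2, -0.7]
width: 0.0172
gripper_force: 35.0
```

Emit:
move_arm(
  rows="0 0 0 0 0 -0.003 0.015;0 0 0 0.0012 0 0 0.015;0 0 0 0 0 0.002 0.015;0 0 0 0 0 0.001 0.015;0 0 0 0 0 0 0.015",
)

```text
t: 23.52
eef_pos: [0.4705, 0.025, 0.1557]
ee_rot: [3.141, 0.0, -1.615]
force: [-0.2, 1.3, -0.7]
width: 0.0175
gripper_force: 35.0
```

In the hole: free descent below the surface. Centring and lowering.

Emit:
move_arm(
  rows="0 0 0 -0.0007 0 0 0.015;0 0 0 0 0 0.002 0.015;0 0 0 0 0 0.001 0.015;0 0 0 0 0 0 0.015",
)

```text
t: 24.02
eef_pos: [0.4704, 0.0255, 0.1527]
ee_rot: [3.141, -0.0, -1.615]
force: [-0.2, 1.0, -0.3]
width: 0.0172
gripper_force: 35.0
```

Emit:
move_arm(
  rows="0 0 0 0 0 0.001 0.015;0 0 0 0 0 0.001 0.015;0 0 0 0 0 0 0.015",
)

```text
t: 24.4
eef_pos: [0.4705, 0.0255, 0.1507]
ee_rot: [3.141, -0.0, -1.615]
force: [-1.0, 1.4, -1.2]
width: 0.0176
gripper_force: 35.0
```

Emit:
move_arm(
  rows="0 0 0 -0.0004 0 0.002 0.015;0 0 0 0 0 0.002 0.015;0 0 0 0 0 0.002 0.015;0 0 0 0 0 0 0.015",
)

```text
t: 24.9
eef_pos: [0.4705, 0.0259, 0.1446]
ee_rot: [3.141, -0.0, -1.615]
force: [-1.0, 0.3, -0.8]
width: 0.0173
gripper_force: 35.0
```

Emit:
move_arm(
  rows="0 0 0 0 0 0.002 0.015;0 0 0 0 0 0.002 0.015;0 0 0 0 0 0.002 0.015;0 0 0 0 0 0 0.015",
)

```text
t: 25.4
eef_pos: [0.4705, 0.0259, 0.1386]
ee_rot: [3.141, -0.0, -1.615]
force: [0.0, 0.6, -2.4]
width: 0.0174
gripper_force: 35.0
```

Nose at about z 0.058. Slowly toward the lug now.

Emit:
move_arm(
  rows="0 0 0 0 0 0.002 0.015;0 0 0 0 0 0.002 0.015;0 0 0 0 0 0.002 0.015;0 0 0 0 0 0 0.015",
)

```text
t: 25.9
eef_pos: [0.4705, 0.026, 0.1326]
ee_rot: [3.141, -0.0, -1.615]
force: [-1.4, 1.4, -2.2]
width: 0.0173
gripper_force: 35.0
```

Emit:
move_arm(
  rows="0 0 0 0 0 0.001 0.015;0 0 0 0 0 0.001 0.015;0 0 0 0 0 0.001 0.015;0 0 0 0 0 0 0.015",
)

```text
t: 26.4
eef_pos: [0.4705, 0.026, 0.1298]
ee_rot: [3.141, 0.0, -1.615]
force: [-3.0, 2.3, 0.1]
width: 0.0169
gripper_force: 35.0
```

Emit:
move_arm(
  rows="0 0 0 0 0 0.001 0.015;0 0 0 0 0 0 0.015",
)

```text
t: 26.65
eef_pos: [0.4706, 0.026, 0.1288]
ee_rot: [3.142, 0.0, -1.615]
force: [-2.2, 1.9, 1.3]
width: 0.0176
gripper_force: 35.0
```

Emit:
move_arm(
  rows="0 0 0 0 0 0.001 0.015;0 0 0 0 0 0 0.015",
)

```text
t: 26.9
eef_pos: [0.4705, 0.026, 0.1278]
ee_rot: [3.141, 0.0, -1.615]
force: [-3.1, 1.5, 0.9]
width: 0.0173
gripper_force: 35.0
```

Inside the lug slot. Easing the side load and lowering on.

Emit:
move_arm(
  rows="0 0 0 -0.0003 0.0007 0.001 0.015;0 0 0 0 0 0.002 0.015;0 0 0 0 0 0.002 0.015;0 0 0 0 0 0 0.015",
)

```text
t: 27.4
eef_pos: [0.47, 0.0262, 0.1226]
ee_rot: [3.142, -0.0, -1.615]
force: [-0.6, -0.3, -0.4]
width: 0.0171
gripper_force: 35.0
```

Emit:
move_arm(
  rows="0 0 0 0 0 0.002 0.015;0 0 0 0 0 0.002 0.015;0 0 0 0 0 0.002 0.015;0 0 0 0 0 0 0.015",
)

```text
t: 27.9
eef_pos: [0.4698, 0.0262, 0.1166]
ee_rot: [3.141, -0.0, -1.615]
force: [-0.5, 0.2, -1.3]
width: 0.0174
gripper_force: 35.0
```

Emit:
move_arm(
  rows="0 0 0 0 0 0.002 0.015;0 0 0 0 0 0.002 0.015;0 0 0 0 0 0.001 0.015;0 0 0 0 0 0 0.015",
)

```text
t: 28.4
eef_pos: [0.4698, 0.0263, 0.1117]
ee_rot: [3.141, -0.0, -1.615]
force: [0.5, 0.9, -0.6]
width: 0.0176
gripper_force: 35.0
```

Emit:
move_arm(
  rows="0 0 0 0 0 0.001 0.015;0 0 0 0 0 0.001 0.015;0 0 0 0 0 0 0.015",
)

```text
t: 28.78
eef_pos: [0.4699, 0.0263, 0.1098]
ee_rot: [3.142, 0.0, -1.615]
force: [-1.0, 0.3, -1.8]
width: 0.0173
gripper_force: 35.0
```

Emit:
move_arm(
  rows="0 0 0 0 0 0.001 0.015;0 0 0 0 0 0.001 0.015;0 0 0 0 0 0 0.015",
)

```text
t: 29.15
eef_pos: [0.4699, 0.0263, 0.1078]
ee_rot: [3.142, 0.0, -1.615]
force: [-1.4, 1.5, -1.3]
width: 0.0172
gripper_force: 35.0
```

Emit:
move_arm(
  rows="0 0 0 0 0 0.001 0.015;0 0 0 0 0 0.001 0.015;0 0 0 0 0 0 0.015",
)

```text
t: 29.52
eef_pos: [0.4699, 0.0263, 0.1058]
ee_rot: [3.142, 0.0, -1.615]
force: [-0.8, 2.4, -0.6]
width: 0.0173
gripper_force: 35.0
```

Entering the lower ear freely. Lowering to just short of home, then slowly.

Emit:
move_arm(
  rows="0 0 0 -0.0004 -0.0002 0.002 0.015;0 0 0 0 0 0.002 0.015;0 0 0 0 0 0.002 0.015;0 0 0 0 0 0 0.015",
)

```text
t: 30.02
eef_pos: [0.47, 0.0266, 0.0996]
ee_rot: [3.141, -0.0, -1.615]
force: [-0.5, 0.5, -1.6]
width: 0.0174
gripper_force: 35.0
```

Emit:
move_arm(
  rows="0 0 0 0 0 0.002 0.015;0 0 0 0 0 0.002 0.015;0 0 0 0 0 0.001 0.015;0 0 0 0 0 0.001 0.015;0 0 0 0 0 0 0.015",
)

```text
t: 30.65
eef_pos: [0.47, 0.0267, 0.0937]
ee_rot: [3.141, 0.0, -1.615]
force: [-2.1, 1.6, -1.2]
width: 0.0173
gripper_force: 35.0
```

Emit:
move_arm(
  rows="0 0 0 0 0 0.001 0.015;0 0 0 0 0 0.001 0.015;0 0 0 0 0 0 0.015",
)

```text
t: 31.02
eef_pos: [0.4701, 0.0267, 0.0918]
ee_rot: [3.141, 0.0, -1.615]
force: [-2.5, 2.8, 0.8]
width: 0.0173
gripper_force: 35.0
```

Emit:
move_arm(
  rows="0 0 0 0 0 0.001 0.015;0 0 0 0 0 0 0.015",
)

```text
t: 31.28
eef_pos: [0.4701, 0.0267, 0.091]
ee_rot: [-3.142, 0.0, -1.615]
force: [-4.0, 4.1, 4.9]
width: 0.0169
gripper_force: 35.0
```

Emit:
move_arm(
  rows="0 0 0 0 0 0.0007 0.015;0 0 0 0 0 0 0.015",
)

```text
t: 31.52
eef_pos: [0.4702, 0.0267, 0.0909]
ee_rot: [-3.141, 0.0, -1.614]
force: [-7.0, 3.9, 11.2]
width: 0.0174
gripper_force: 35.0
```

The collar is seated. Unloading and releasing.

Emit:
move_arm(
  rows="0 0 0 0 0.0005 -0.0007 0.015;0 0 0 0 0 0 0.03;0 0 0 0 0 0 0.05;0 0 0 0 0 0 0.05;0 0 0 0 0 0 0.05;0 0 0 0 0 -0.02 0.05;0 0 0 0 0 -0.05 0.05;0 0 0 0 0 -0.05 0.05",
)

```text
t: 32.52
eef_pos: [0.4693, 0.0265, 0.2121]
ee_rot: [3.141, -0.001, -1.615]
force: [2.2, 0.2, -0.8]
width: 0.0499
gripper_force: 0.0
```

```bash
python3 - <<'E'
from h import *
p,d=arm.grab_frame("side")
cv2.imwrite("pics/s6.png",cv2.resize(p[140:260,260:420],None,fx=5,fy=5,interpolation=cv2.INTER_CUBIC))
s=arm.get_state();print(s["t"],s["eef_pos"],s["force"],s["width"])
E
```

```text
32.575 [0.47269135 0.02706781 0.21917077] [3.58351477 0.33936259 7.91378408] 0.04945033228261454
```

View pics/s6.png

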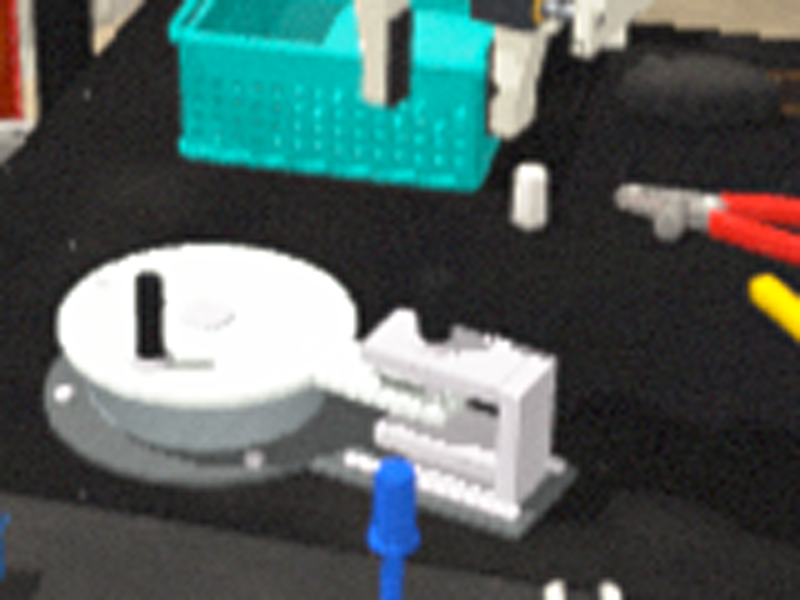

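The black grip is a notch at about (433,325) against the black bench, so I'll confirm with a contrast stretch.

Emit:
move_arm(
  rows="0 0 0 0 0 0 0.05;0 0 0 0 0 0 0.05;0 0 0 0 0 0 0.05",
)

```text
t: 32.95
eef_pos: [0.469, 0.0264, 0.2097]
ee_rot: [3.139, -0.001, -1.615]
force: [1.0, -0.2, 0.1]
width: 0.0496
gripper_force: 0.0
```

```bash
python3 - <<'E'
from h import *
p,d=arm.grab_frame("side")
c=p[185:245,320:390].astype(float); c=255*(c/255)**.45
cv2.imwrite("pics/s7.png",cv2.resize(c.astype(np.uint8),None,fx=8,fy=8,interpolation=cv2.INTER_CUBIC))
print([((proj("side",[.470,.0275,z])-[320,185]+.5)*8).round(0).tolist() for z in(.076,.080,.116)])
print(d[190:208:3,344:350].round(3)); s=arm.get_state();print(s["eef_pos"],s["force"])
E
```

```text
[[[216.0, 188.0]], [[217.0, 177.0]], [[221.0, 78.0]]]
[[1.498 1.497 1.495 1.495 1.497 1.496]
 [1.475 1.245 1.245 1.243 1.242 1.484]
 [1.234 1.235 1.228 1.23  1.227 1.23 ]
 [1.236 1.234 1.236 1.235 1.232 1.237]
 [1.239 1.238 1.235 1.233 1.237 1.234]
 [1.246 1.244 1.241 1.242 1.242 1.243]]
[0.46912229 0.02646212 0.20982191] [0.25049471 0.8647632  0.02176565]
```

View pics/s7.png

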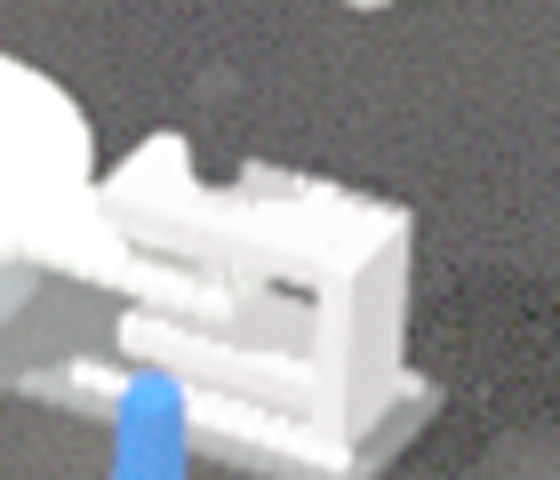

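The stretched crop shows the dark grip upright over the ear, from (221,75) to (216,185). The depth reads 1.24 m there against 1.49 m behind it, and the grip top is at the height expected for a home pin.

```bash
python3 -c "
from station import arm
print(arm.job_done())"
```

```text
the job is handed in; nothing more can be done
None
```

I handed the job in with the turn plate locked at angle 0 and the pin lowered in hand through ear, lug and ear until its collar rested on the fork, then released; the arm went nowhere near the pliers or the tin, and no verdict came back.

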